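# Load the pick-up nests of the placement machine

## Task

The machine is about to build its first board and needs its four big parts in their pick-up nests: put the large black capacitor, the small blue capacitor, the red film capacitor and the transformer each into the nest whose pocket has its shape and size. Each must stand upright, flat on the floor of its pocket, and be let go. Leave the paste jar and the nozzle block where they stand.

Things in the scene. Friction and masses are not known exactly. Their poses are not given: they have to be found in the camera images.
- cap_large_mid (a point): large electrolytic capacitor, upright cylinder, black sleeve with a grey stripe and bright metal top, diameter 35 mm, 50 mm tall. Point: its centre, 25 mm above its underside; z up along its axis. Grip anywhere round it. Stands on a mat 2 mm above the table. Grip more than 8 mm above its underside to keep the fingers over the nest's rim
- cap_small_mid (a point): small electrolytic capacitor, upright cylinder, blue sleeve with a pale stripe and bright metal top, diameter 25 mm, 42 mm tall. Point: its centre, 21 mm above its underside; z up along its axis. Grip anywhere round it. Stands on a mat 2 mm above the table. Grip more than 8 mm above its underside to keep the fingers over the nest's rim
- film_cap_mid (a point): film capacitor, plain red box 42 mm (its x) by 22 mm (its y), 37 mm tall. Point: its centre, 18.5 mm above its underside; z up. Grip it across its y. Stands on a mat 2 mm above the table. Grip more than 8 mm above its underside to keep the fingers over the nest's rim
- transformer_mid (a point): board transformer, grey laminated iron core with a yellow taped winding and a cream base, 52 mm (its x) by 40 mm (its y), 38 mm tall. Point: its centre, 19 mm above its underside; z up. Grip it across its y, on the flat faces of the winding (40 mm apart, 34 mm wide, 5 to 32 mm above the underside). About 0.24 kg, some pieces lighter or heavier by a fifth. Stands on a mat 2 mm above the table. Grip more than 8 mm above its underside to keep the fingers over the nest's rim
- nest_cap_large: fixed black block 68 x 68 x 12 mm with a round pocket, 43 mm across at the floor, for the large capacitor; bright pocket floor 4 mm above the block's underside, pocket 8 mm deep, its upper 4 mm a 45-degree lead-in (mouth 4 mm wider on each side). Underside 8 mm above the table. Origin: centre of the underside, below the pocket's centre
- nest_cap_small: fixed black block 58 x 58 x 12 mm with a round pocket, 33 mm across at the floor, for the small capacitor; bright pocket floor 4 mm above the block's underside, pocket 8 mm deep, its upper 4 mm a 45-degree lead-in (mouth 4 mm wider on each side). Underside 8 mm above the table. Origin: centre of the underside, below the pocket's centre
- nest_film: fixed black block 78 (its x) x 58 (its y) x 12 mm with a narrow oblong pocket, 50 mm (its x) by 30 mm (its y) at the floor, for the film capacitor; bright pocket floor 4 mm above the block's underside, pocket 8 mm deep, its upper 4 mm a 45-degree lead-in (mouth 4 mm wider on each side). Underside 8 mm above the table. Origin: centre of the underside, below the pocket's centre
- nest_transformer: fixed black block 88 (its x) x 76 (its y) x 12 mm with a large oblong pocket, 60 mm (its x) by 48 mm (its y) at the floor, for the transformer, long side along long side; bright pocket floor 4 mm above the block's underside, pocket 8 mm deep, its upper 4 mm a 45-degree lead-in (mouth 4 mm wider on each side). Underside 8 mm above the table. Origin: centre of the underside, below the pocket's centre
- paste_jar_mid (a point): bystander, loose: white jar with a green screw lid, 64 mm across the lid, 58 mm tall, standing among the parts on the mat. Point: its centre, 29 mm above its underside. Leave it alone
- nozzle_block: bystander, loose: aluminium block 42 mm (its x) by 88 mm (its y) holding a row of four nozzles, 40 mm tall in all, standing among the nests on the tooling plate. Origin: centre of its underside. Leave it alone
Not all that is in view belongs to the job. Of the things that look like the part that bears film_cap_mid, the largest one is meant.

How it is judged:
By the outcome, as a careful person would: the job done as asked, in the order asked, and still so for the second after the job is handed in, with the robot touching nothing.
It also fails if it takes over 109 s, if anything falls off the work surface, if the arm or the gripper's body presses on something with over 40 N, if the wrist force passes 120 N, or if a joint passes its speed limit or range.

## Robot

A 7-joint arm with a two-finger parallel gripper is mounted at the origin on the work surface. World frame = base frame: x ahead of the robot, y to its left, z up, the work surface at z = 0. Lengths are in m, angles in rad, forces in N, time in s.
With the tool pointing down it reaches from about 0.4 to 0.85 m from the base axis. Payload 10.4 kg.
Tool frame: the origin (TCP) lies at the very end of the fingers, on their centre line; the grasp point (between the pads) lies 19 mm behind it; z points along the fingers, y is the direction in which the jaws open and shut (so a half turn about z gives the same grasp; the last joint's range is limited). The gripper opens to 87 mm and grips with 3 to 60 N. Pads are 19 mm wide; open, the fingers measure 117 mm over their backs; the gripper's body (75 mm by 190 mm) begins 51 mm behind the grasp point.
Start: joints at [-1.366, 0.332, -0.065, 1.46, 0.022, 1.35, -0.088], TCP at [0.141, 0.609, 0.223] pointing down, gripper open.
Joint ranges: [-2.6, 2.6], [-0.5, 2.12], [-1.47, 1.34], [0.16, 2.42], [-1.27, 4.41], [0.06, 2.06], [-2.6, 2.6]. Speed limits (rad/s): [2.22, 2.22, 2.79, 2.79, 3.14, 3.14, 3.14].

## Interface

Orientations are given as a unit quaternion [x, y, z, w].
In Python, from bench import r, eyes, job gives the robot as it stands. The module is installed in compiled form; this text tells all that it offers.
- The arm moves only by the tool play_rows, never from a script. Its argument "motion" is a list of rows, each a list of 7 numbers: the shift along the tool's x, y, z as a fraction of full scale, then the turn, a rotation vector about the tool's x, y, z as a fraction of full scale, then the opening in per cent of the stroke, from 0 (shut) to 100 (fully open). A call has 1 to 5 rows; each row is the pose to reach, as a shift and turn from the pose commanded when the call began, along the tool's axes at that moment; what a row does not reach only later rows make up. Full scale, the value 1, is 0.2 m for a shift and 90 degrees for a turn. A row lasts 1/8 s, in which the tool goes at most 62.5 mm and 10.7 degrees, less where a joint would pass 70% of its speed; a pose out of reach is approached as far as the arm can. A call with a number of a shift or a turn outside -1 to 1 is refused whole. A call with a gripper value outside its range is refused whole. The fingers move at their own pace and stop on an object; "squeeze" is the grip in N (left out, the last holds). Time passes only in rows, so rows that repeat a pose let the fingers close. It gives the time, the measured TCP pose, the force and the opening at its end, in the units of the state.
- r.read_state(): the state, without advancing time (a new reading comes with each control period).
- eyes.camera(name): name is "side" or "top"; returns a dict with "image" (420x560x3 uint8, red, green, blue), "mtx" (3x3 intrinsics, pixels), "R" (3x3) and "t" (3): a world point X has camera coordinates R X + t. Camera axes: x right, y down, z forward; pixel columns grow to the right and rows downward; lengths in m; the calibration is good to about 2 mm. A picture is of the moment at which its call begins. There is no depth.
- job.close_job(): hands the job in, once; it reports no verdict.
Trained networks look in a picture, given as the dict that the camera call returned (one of the last four; its "shot" number tells which), for a name from the list of things; names that differ only in an ending like _2 or _b are one class to them, and where a whole thing is asked for, a point or a joint stands for the part that bears it (a point fixed in the world has none). Each returns a list of dicts, best first, with "p" (0 to 1); they miss things now and then, are a little off and sometimes report something else, mostly with a low value. They report only what shows in the picture. A call takes as long as a camera call. They do not tell look-alikes from the thing itself.
- eyes.regions_of(picture, label): "region" (420x560 bool, what is visible of it) and "xy" ([column, row] in pixels, amid what is visible of it).
- eyes.landmark_of(picture, label): "xy" ([column, row] in pixels: a listed point, or the origin of a listed thing).
The state is a dict: "time": time; "joint_positions": joint angles; "joint_vel": joint speeds; "joint_torque": joint torques, N m; "ee_pos": TCP position; "eef_rot": TCP orientation; "ft_force": force on the tool from outside, world axes, zero at the start; "torque": the same for the moment, N m; "width": finger opening in m.
Only numpy, scipy, OpenCV 4.12 (cv2) and the standard library are available. Lean on these libraries where they do the work, as an engineer would, in place of code of your own. Each camera call takes 0.05 s, during which the arm holds its last target. There are 200 camera calls.

## Working session

There is one attempt and no reset: what is moved stays moved. The work goes in short steps, Python scripts to look and compute and a tool call to move; the robot and the scene stay as the last step left them, time stands still between calls to the robot, and variables do not carry over. Pictures are saved under pics/ and viewed, about 12 in all and at most 16, crops included, and the job is handed in when it is done.

Besides the shell and the picture viewer there is one more tool, called after ">>>" as name(argument=value, ...) on one line, values as JSON. play_rows: Moves the arm, as the interface text tells. Shift numbers are shares of 0.2 m and turn numbers shares of 90 degrees, none past 1 either way. Its arguments: {"type":"object","properties":{"motion":{"type":"array","items":{"type":"array","items":{"type":"number"}}},"squeeze":{"type":"number"}},"required":["motion"]}

```bash
mkdir -p pics; cat > h.py <<'E'
import numpy as np,cv2
from bench import r,eyes,job
def save(p,n): cv2.imwrite('pics/'+n+'.png',cv2.cvtColor(p['image'],cv2.COLOR_RGB2BGR))
def ray(p,xy):
    R=np.array(p['R']);t=np.array(p['t']);d=R.T@np.linalg.solve(p['mtx'],[xy[0],xy[1],1]);return -R.T@t,d
def atz(p,xy,z):
    c,d=ray(p,xy);return c+d*(z-c[2])/d[2]
def proj(p,X):
    q=np.array(p['mtx'])@(np.array(p['R'])@np.array(X)+p['t']);return q[:2]/q[2]
E
python3 - <<'E'
from h import *
s=r.read_state();print(s)
T=eyes.camera('top');S=eyes.camera('side')
save(T,'t0');save(S,'s0')
H={'cap_large_mid':.027,'cap_small_mid':.023,'film_cap_mid':.0205,'transformer_mid':.021,'nest_cap_large':.008,'nest_cap_small':.008,'nest_film':.008,'nest_transformer':.008,'paste_jar_mid':.031,'nozzle_block':.008}
for n,z in H.items():
    for nm,p in (('T',T),('S',S)):
        print(n,nm,[(round(d['p'],2),np.round(d['xy']).tolist(),np.round(atz(p,d['xy'],z),3).tolist()[:2]) for d in eyes.landmark_of(p,n)[:4]])
for p in(T,S):print(-np.array(p['R']).T@p['t'])
E
```

```text
{'time': 0.0, 'joint_positions': array([-1.36562645,  0.33288143, -0.06470368,  1.46092419,  0.02164753,
        1.34989269, -0.08849654]), 'joint_vel': array([-1.89873782e-03, -2.64159523e-03,  1.31633809e-03,  1.45769621e-04,
        8.65666897e-04,  2.31413027e-04,  9.12451971e-05]), 'joint_torque': array([-6.02379550e-04, -6.23260760e+01,  2.42727762e-02, -3.89887583e+01,
       -6.15022634e-02,  4.01911314e-02,  1.45331410e-04]), 'ee_pos': array([0.14106225, 0.60848609, 0.22175617]), 'eef_rot': array([ 1.13620012e-01,  9.93524029e-01, -7.03976120e-04, -2.54555389e-05]), 'ft_force': array([-0.77356326,  0.10783552,  0.0435514 ]), 'torque': array([ 0.07256614, -0.02178001, -0.01223717]), 'width': 0.08699545802197128}
cap_large_mid T [(0.63, [351.0, 245.0], [0.454, -0.139])]
cap_large_mid S [(0.84, [363.0, 182.0], [0.454, -0.14])]
cap_small_mid T [(0.61, [285.0, 238.0], [0.464, -0.004])]
cap_small_mid S [(0.82, [315.0, 216.0], [0.469, -0.009])]
film_cap_mid T [(0.65, [120.0, 267.0], [0.396, 0.331]), (0.53, [156.0, 249.0], [0.434, 0.261]), (0.47, [150.0, 288.0], [0.354, 0.266])]
fil
[... 387 characters left out ...]
nest_cap_small S [(0.74, [202.0, 225.0], [0.615, 0.145])]
nest_film T [(0.86, [149.0, 173.0], [0.599, 0.293])]
nest_film S [(0.72, [138.0, 282.0], [0.595, 0.297]), (0.71, [202.0, 224.0], [0.615, 0.143]), (0.62, [302.0, 150.0], [0.622, -0.144])]
nest_transformer T [(0.87, [285.0, 159.0], [0.639, 0.0])]
nest_transformer S [(0.86, [249.0, 173.0], [0.652, -0.013])]
paste_jar_mid T [(0.95, [221.0, 251.0], [0.432, 0.126])]
paste_jar_mid S [(0.79, [278.0, 271.0], [0.431, 0.129]), (0.45, [249.0, 175.0], [0.63, 0.007])]
nozzle_block T [(0.89, [420.0, 172.0], [0.619, -0.291])]
nozzle_block S [(0.92, [344.0, 121.0], [0.621, -0.292])]
[0.31849546 0.00211621 1.00911174]
[0.17250218 0.39328429 0.6109924 ]
```

```bash
python3 - <<'E'
import cv2
a=cv2.imread('pics/t0.png');b=cv2.imread('pics/s0.png')
cv2.imwrite('pics/tc.png',cv2.resize(a[120:320,60:460],None,fx=2,fy=2,interpolation=cv2.INTER_CUBIC))
cv2.imwrite('pics/sc.png',cv2.resize(b[80:420,80:460],None,fx=1.75,fy=1.75,interpolation=cv2.INTER_CUBIC))
E
```

```text
(no output)
```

View pics/tc.png

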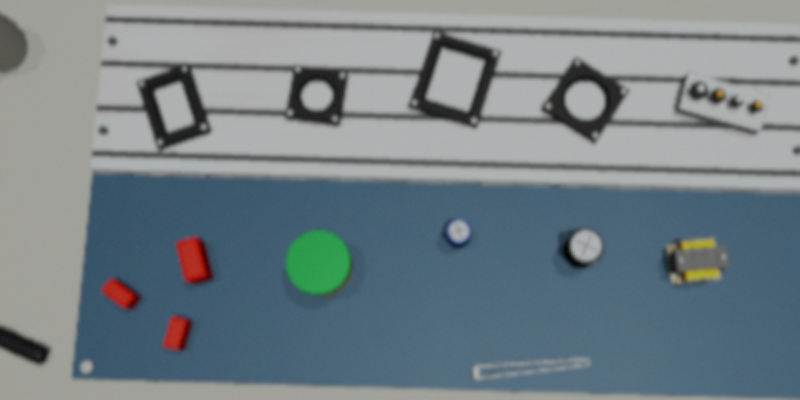

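View pics/sc.png

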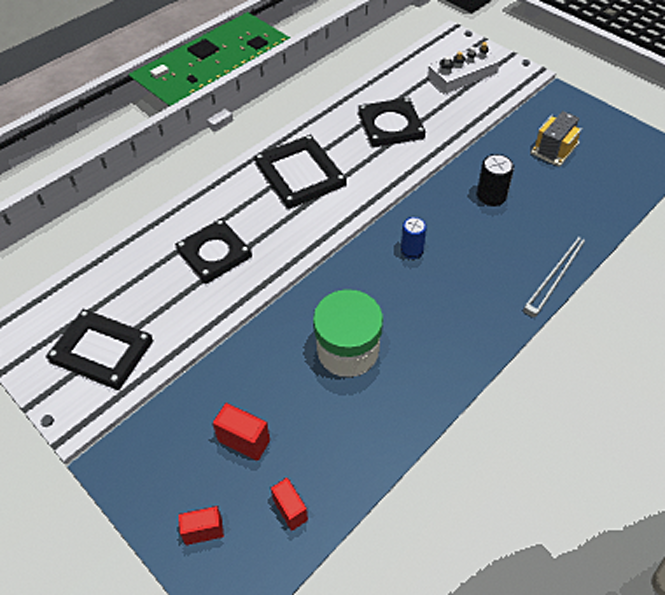

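Film capacitor candidates in the top view are (156,249), (120,267) and (150,288). The largest is at (156,249), world about (0.43, 0.26). The side picture shows the four nests, the parts, the jar and the nozzle block clearly. Next I'll fit exact poses from both views using the regions.

```bash
cat > fit.py <<'E'
from h import *
from scipy.optimize import minimize
M={'cap_large_mid':('c',.035,.002,.052),'cap_small_mid':('c',.025,.002,.044),'film_cap_mid':('b',.042,.022,.002,.039),'transformer_mid':('b',.052,.040,.002,.040),
'nest_cap_large':('b',.068,.068,.008,.020),'nest_cap_small':('b',.058,.058,.008,.020),'nest_film':('b',.078,.058,.008,.020),'nest_transformer':('b',.088,.076,.008,.020)}
def pts(m,x,y,a):
    if m[0]=='c':
        th=np.linspace(0,2*np.pi,24);xy=np.c_[np.cos(th),np.sin(th)]*m[1]/2
    else: xy=np.array([[1,1],[1,-1],[-1,-1],[-1,1]])*[m[1]/2,m[2]/2]
    c,s=np.cos(a),np.sin(a);xy=xy@np.array([[c,s],[-s,c]])+[x,y]
    return np.vstack([np.c_[xy,np.full(len(xy),z)] for z in m[-2:]])
def hull(P,k=8):
    im=np.zeros((420*4,560*4),np.uint8)
    cv2.fillConvexPoly(im,cv2.convexHull(np.round((P+.5)*4*16).astype(np.int32)),1,shift=4);return im
def fit(n,pics,x0,tol=14):
    m=M[n];res=[];obs=[]
    for p in pics:
        q0=proj(p,[*x0,(m[-1]+m[-2])/2])
        L=[d for d in eyes.regions_of(p,n) if np.hypot(*(np.array(d['xy'])-q0))<tol]
        if not L: print(n,'unseen');continue
        yy,xx=np.nonzero(L[0]['region'])
        P=np.vstack([np.c_[xx+a,yy+b] for a in(-.5,.5) for b in(-.5,.5)]).astype(float)
        obs.append((p,hull(P)))
    def cost(v,ob):
        c=0
        for p,h in ob:
            g=hull(np.array([proj(p,X) for X in pts(m,v[0]/1e3,v[1]/1e3,np.radians(v[2]))]));c+=1-(g&h).sum()/(g|h).sum()
        return c/len(ob)
    def solve(ob):
        best=None
        for a in ([0] if m[0]=='c' else range(-90,90,15)):
            v0=np.array([x0[0]*1e3,x0[1]*1e3,a]);o=minimize(cost,v0,(ob,),method='Nelder-Mead',options=dict(initial_simplex=v0+np.array([[0,0,0],[5,0,0],[0,5,0],[0,0,8]]),maxiter=120,xatol=.1,fatol=1e-4))
            if best is None or o.fun<best.fun:best=o
        return best
    o=solve(obs);print(n,np.round(o.x,1),round(o.fun,3),'|',*[(np.round(q.x,1),round(q.fun,3)) for q in (solve([b]) for b in obs)] if len(obs)>1 else '')
    return o.x
E
cat > rel.py <<'E'
from h import *
from scipy.spatial.transform import Rotation as Ro
def rel(*tg):
    "targets (x,y,z,yaw deg of jaw axis or None): prints tool-axis shift/turn fractions from current pose"
    s=r.read_state();R=Ro.from_quat(s['eef_rot'])
    for x,y,z,a in tg:
        d=R.inv().apply(np.array([x,y,z])-s['ee_pos'])/.2
        if a is None:
            ya=R.apply([0,1,0]);a=np.degrees(np.arctan2(ya[1],ya[0]))
        ya=R.apply([0,1,0]);c=np.degrees(np.arctan2(ya[1],ya[0]))
        a=c+((a-c+90)%180-90);Y=np.array([np.cos(np.radians(a)),np.sin(np.radians(a)),0]);Z=np.array([0,0,-1.])
        G=Ro.from_matrix(np.c_[np.cross(Y,Z),Y,Z]);print(np.round(d,3).tolist(),np.round((R.inv()*G).as_rotvec()/(np.pi/2),3).tolist(),'yaw',round(a,1))
    print('now',np.round(s['ee_pos'],4),'jaw',round(c,1),'w',round(s['width'],4),'F',np.round(s['ft_force'],1),'t',round(s['time'],2),'q7',round(s['joint_positions'][6],2),'tilt',np.round(R.apply([0,0,1])[:2],3))
E
time python3 - <<'E'
from fit import *
T=eyes.camera('top');S=eyes.camera('side')
for n,x in dict(cap_large_mid=(.454,-.14),cap_small_mid=(.466,-.006),film_cap_mid=(.432,.26),transformer_mid=(.452,-.254),nest_cap_large=(.619,-.14),nest_cap_small=(.616,.146),nest_film=(.597,.295),nest_transformer=(.64,0)).items(): fit(n,[T,S],x)
from rel import rel
rel((.454,-.14,.15,None))
E
```

```text
cap_large_mid [ 456.1 -139.3   -1.4] 0.069 | (array([ 4.564e+02, -1.395e+02, -3.000e-01]), np.float64(0.04)) (array([ 455.1, -138.3,   -0.6]), np.float64(0.074))
cap_small_mid [468.3 -10.8   3.4] 0.074 | (array([468.9, -11.3,   3.6]), np.float64(0.077)) (array([467.6, -10.7,   1.5]), np.float64(0.051))
film_cap_mid [432.8 258.1  19.7] 0.096 | (array([433.6, 257.7,  22.2]), np.float64(0.123)) (array([432.4, 258.3,  20. ]), np.float64(0.051))
transformer_mid [ 447.8 -258.4  100.5] 0.105 | (array([ 447.9, -258.1,   98.6]), np.float64(0.104)) (array([ 447.4, -258.6,  -79.1]), np.float64(0.101))
nest_cap_large [ 618.1 -143.9  -31.8] 0.082 | (array([ 618.7, -144.2,  -32.6]), np.float64(0.076)) (array([ 617.3, -143.8,  -31.9]), np.float64(0.083))
nest_cap_small [614.7 143.8  -5.7] 0.055 | (array([614.6, 143.4, -95.6]), np.float64(0.051)) (array([614.7, 144.3, -94.5]), np.float64(0.056))
nest_film [597.6 295.5  21.4] 0.064 | (array([598.4, 296. ,  19.4]), np.float64(0.078)) (array([596.9, 295.4,  22. ]), np.float64(0.04))
nest_transformer [636.7  -2.9 -15.8] 0.049 | (array([637. ,  -3.1, -15.9]), np.float64(0.035)) (array([635.8,  -2.7, -16.7]), np.float64(0.059))
[-2.369, -3.295, 0.362] [0.0, -0.0, 0.0] yaw 76.9
now [0.1411 0.6089 0.2226] jaw 76.9 w 0.0869 F [0.1 0.2 0.3] t 2.0 q7 -0.09 tilt [0. 0.]
real	4m51.305s
user	2m42.892s
sys	2m1.043s
```

>>> play_rows(motion=[[-0.2,-0.09,0,0,0,0.1,100],[-0.4,-0.18,0,0,0,0.2,100],[-0.6,-0.27,0,0,0,0.3,100],[-0.8,-0.36,0,0,0,0.4,100],[-0.97,-0.44,0,0,0,0.5,100]])

```text
time: 2.62
ee_pos: [0.3117, 0.4781, 0.2228]
eef_rot: [0.488, 0.873, 0.0, 0.0]
ft_force: [0.3, 0.1, -0.1]
width: 0.087
```

```bash
python3 -c "
from rel import rel
rel((.42,.36,.22,0),(.5,.22,.22,0))"
```

```text
[-0.787, 0.152, 0.014] [0.0, -0.0, 0.351] yaw 0.0
[-1.593, 0.126, 0.014] [0.0, -0.0, 0.351] yaw 0.0
now [0.3117 0.4781 0.2228] jaw 31.6 w 0.087 F [ 0.3  0.1 -0.1] t 2.62 q7 -0.5 tilt [0. 0.]
```

>>> play_rows(motion=[[-0.2,0.03,0,0,0,0.1,100],[-0.4,0.06,0,0,0,0.2,100],[-0.6,0.09,0,0,0,0.3,100],[-0.8,0.12,0,0,0,0.351,100],[-0.98,0.15,0,0,0,0.351,100]])

```text
time: 3.25
ee_pos: [0.4403, 0.3277, 0.2228]
eef_rot: [0.705, 0.709, 0.0, -0.0]
ft_force: [-0.1, 0.2, -0.4]
width: 0.0868
```

>>> play_rows(motion=[[-0.2,0.05,0,0,0,0,100],[-0.4,0.1,0,0,0,0,100],[-0.6,0.15,0,0,0,0,100],[-0.8,0.2,0,0,0,0,100],[-0.98,0.25,0,0,0,0,100]])

```text
time: 3.88
ee_pos: [0.4909, 0.1317, 0.2228]
eef_rot: [0.705, 0.709, 0.0, -0.0]
ft_force: [1.2, 0.1, -0.2]
width: 0.0872
```

>>> play_rows(motion=[[-0.2,0,0,0,0,0,100],[-0.4,0,0,0,0,0,100],[-0.6,0,0,0,0,0,100],[-0.8,0,0,0,0,0,100],[-0.98,0,0.2,0,0,0,100]])

```text
time: 4.5
ee_pos: [0.4937, -0.0642, 0.1844]
eef_rot: [0.705, 0.709, 0.003, 0.002]
ft_force: [0.9, 0.9, -0.7]
width: 0.0866
```

```bash
python3 -c "
from rel import rel
rel((.456,-.139,.1,0),(.456,-.139,.017,0))"
```

```text
[-0.374, -0.193, 0.421] [0.004, -0.001, 0.004] yaw 0.0
[-0.374, -0.196, 0.836] [0.004, -0.001, 0.004] yaw 0.0
now [ 0.4937 -0.0642  0.1844] jaw 0.3 w 0.0866 F [ 0.9  0.9 -0.7] t 4.5 q7 0.09 tilt [0.006 0.001]
```

>>> play_rows(motion=[[-0.2,-0.1,0.1,0,0,0,100],[-0.372,-0.193,0.25,0,0,0,100],[-0.372,-0.193,0.42,0,0,0,100],[-0.372,-0.193,0.47,0,0,0,100],[-0.372,-0.193,0.47,0,0,0,100]])

```text
time: 5.12
ee_pos: [0.4539, -0.137, 0.0887]
eef_rot: [0.705, 0.71, -0.0, -0.0]
ft_force: [-0.6, -0.0, 0.4]
width: 0.087
```

```bash
python3 -c "
from rel import *
rel((.456,-.139,.017,0))
S=eyes.camera('side');save(S,'s1')
im=cv2.imread('pics/s1.png');cv2.imwrite('pics/s1c.png',cv2.resize(im[80:260,260:460],None,fx=3,fy=3))"
```

```text
[-0.01, 0.011, 0.358] [-0.0, 0.0, 0.004] yaw 0.0
now [ 0.4539 -0.137   0.0887] jaw 0.4 w 0.087 F [-0.6 -0.   0.4] t 5.12 q7 0.31 tilt [-0.001 -0.   ]
```

View pics/s1c.png

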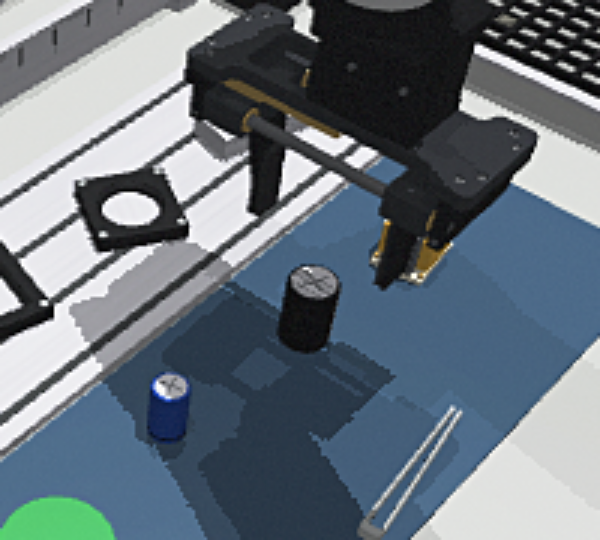

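The view shows the fingers straddling the black capacitor (crop centre about (310,310)) with nothing else between them. I'll descend and grip.

>>> play_rows(motion=[[-0.01,0.011,0.12,0,0,0,100],[-0.01,0.011,0.24,0,0,0,100],[-0.01,0.011,0.32,0,0,0,100],[-0.01,0.011,0.358,0,0,0,100],[-0.01,0.011,0.358,0,0,0,100]], squeeze=20)

```text
time: 5.8
ee_pos: [0.4561, -0.1394, 0.0171]
eef_rot: [0.705, 0.709, -0.0, -0.0]
ft_force: [-0.5, 0.4, 0.5]
width: 0.0872
```

>>> play_rows(motion=[[0,0,0,0,0,0,0],[0,0,0,0,0,0,0],[0,0,0,0,0,0,0],[0,0,0,0,0,0,0],[0,0,0,0,0,0,0]])

```text
time: 6.42
ee_pos: [0.456, -0.1394, 0.0169]
eef_rot: [0.705, 0.709, 0.0, -0.0]
ft_force: [-0.3, -0.3, -0.1]
width: 0.045
```

>>> play_rows(motion=[[0,0,0,0,0,0,0],[0,0,-0.05,0,0,0,0],[0,0,-0.15,0,0,0,0],[0,0,-0.3,0,0,0,0],[0,0,-0.4,0,0,0,0]])

```text
time: 7.05
ee_pos: [0.4563, -0.1396, 0.0987]
eef_rot: [0.705, 0.709, 0.0, 0.0]
ft_force: [-0.1, 0.7, -0.1]
width: 0.0346
```

```bash
python3 -c "
from rel import *
rel((.618,-.144,.097,None),(.618,-.144,.028,None))"
```

```text
[-0.027, 0.808, 0.009] [0.001, -0.0, 0.0] yaw 0.3
[-0.027, 0.808, 0.354] [0.001, -0.0, 0.0] yaw 0.3
now [ 0.4563 -0.1396  0.0987] jaw 0.3 w 0.0346 F [-0.1  0.7 -0.1] t 7.05 q7 0.31 tilt [0.001 0.   ]
```

>>> play_rows(motion=[[-0.005,0.2,0,0,0,0,0],[-0.015,0.4,0,0,0,0,0],[-0.025,0.6,0,0,0,0,0],[-0.027,0.75,0,0,0,0,0],[-0.027,0.808,0,0,0,0,0]])

```text
time: 7.68
ee_pos: [0.6186, -0.1436, 0.097]
eef_rot: [0.705, 0.71, -0.0, 0.0]
ft_force: [-1.0, -1.2, -1.2]
width: 0.0342
```

>>> play_rows(motion=[[0,0,0,0,0,0,0],[0,0,0.08,0,0,0,0],[0,0,0.16,0,0,0,0],[0,0,0.24,0,0,0,0],[0,0,0.24,0,0,0,0]])

```text
time: 8.3
ee_pos: [0.6162, -0.1435, 0.047]
eef_rot: [0.705, 0.709, -0.001, -0.001]
ft_force: [-0.3, -0.1, 0.3]
width: 0.035
```

```bash
python3 -c "
from rel import *
rel((.618,-.144,.028,None))
S=eyes.camera('side');save(S,'s2')
im=cv2.imread('pics/s2.png');cv2.imwrite('pics/s2c.png',cv2.resize(im[70:200,220:380],None,fx=4,fy=4))"
```

```text
[-0.003, 0.009, 0.095] [-0.002, -0.0, -0.0] yaw 0.4
now [ 0.6162 -0.1435  0.047 ] jaw 0.4 w 0.035 F [-0.3 -0.1  0.3] t 8.3 q7 0.45 tilt [-0.003  0.   ]
```

View pics/s2c.png

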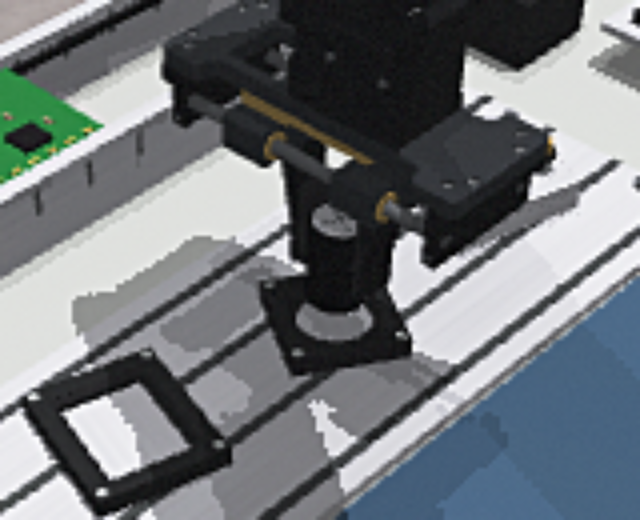

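The capacitor hangs upright over the round pocket. I'll lower it.

>>> play_rows(motion=[[-0.003,0.009,0.03,0,0,0,0],[-0.003,0.009,0.06,0,0,0,0],[-0.003,0.009,0.085,0,0,0,0],[-0.003,0.009,0.095,0,0,0,0],[-0.003,0.009,0.097,0,0,0,0]])

```text
time: 8.98
ee_pos: [0.6194, -0.1444, 0.0294]
eef_rot: [0.705, 0.709, 0.0, -0.0]
ft_force: [0.1, 0.7, -0.9]
width: 0.0346
```

```bash
python3 -c "
from rel import *
rel((.618,-.144,.027,None))"
```

```text
[0.002, -0.007, 0.012] [-0.0, -0.0, -0.0] yaw 0.4
now [ 0.6194 -0.1444  0.0294] jaw 0.4 w 0.0346 F [ 0.1  0.7 -0.9] t 8.97 q7 0.46 tilt [-0.  0.]
```

>>> play_rows(motion=[[0,0,0,0,0,0,0],[0,0,0.004,0,0,0,0],[0,0,0.006,0,0,0,0],[0,0,0.006,0,0,0,0]])

```text
time: 9.48
ee_pos: [0.6194, -0.1444, 0.0283]
eef_rot: [0.705, 0.709, 0.0, -0.0]
ft_force: [1.0, 0.6, -0.4]
width: 0.0345
```

>>> play_rows(motion=[[0,0,0,0,0,0,70],[0,0,0,0,0,0,70],[0,0,0,0,0,0,70],[0,0,0,0,0,0,100],[0,0,0,0,0,0,100]])

```text
time: 10.1
ee_pos: [0.6194, -0.1443, 0.0283]
eef_rot: [0.705, 0.709, 0.0, -0.0]
ft_force: [0.8, 1.0, -0.0]
width: 0.0735
```

>>> play_rows(motion=[[0,0,-0.05,0,0,0,100],[0,0,-0.15,0,0,0,100],[0,0,-0.3,0,0,0,100],[0,0,-0.45,0,0,0,100],[0,0,-0.55,0,0,0,100]])

```text
time: 10.72
ee_pos: [0.62, -0.1447, 0.1412]
eef_rot: [0.705, 0.709, 0.001, 0.001]
ft_force: [0.1, -0.2, -0.5]
width: 0.087
```

```bash
python3 -c "
from rel import *
rel((.468,-.011,.085,0),(.468,-.011,.014,0))"
```

```text
[0.673, -0.757, 0.279] [0.002, 0.0, 0.004] yaw -0.0
[0.673, -0.758, 0.634] [0.002, 0.0, 0.004] yaw -0.0
now [ 0.62   -0.1447  0.1412] jaw 0.3 w 0.087 F [ 0.1 -0.2 -0.5] t 10.72 q7 0.4 tilt [ 0.003 -0.   ]
```

>>> play_rows(motion=[[0.17,-0.19,0,0,0,0,100],[0.34,-0.38,0,0,0,0,100],[0.51,-0.57,0.05,0,0,0,100],[0.66,-0.74,0.18,0,0,0,100],[0.673,-0.757,0.27,0,0,0,100]])

```text
time: 11.35
ee_pos: [0.465, -0.0082, 0.0839]
eef_rot: [0.704, 0.711, 0.001, -0.001]
ft_force: [1.1, -1.0, 0.2]
width: 0.0872
```

>>> play_rows(motion=[[0,0,0,0,0,0,100],[0,0,0,0,0,0,100]])

```text
time: 11.6
ee_pos: [0.4681, -0.0113, 0.0853]
eef_rot: [0.705, 0.709, 0.0, 0.0]
ft_force: [-0.8, 0.3, 0.8]
width: 0.0869
```

```bash
python3 -c "
from rel import *
rel((.468,-.011,.016,0))
S=eyes.camera('side');save(S,'s3')
im=cv2.imread('pics/s3.png');cv2.imwrite('pics/s3c.png',cv2.resize(im[70:270,200:400],None,fx=3,fy=3))"
```

```text
[0.001, -0.001, 0.347] [0.001, 0.0, 0.003] yaw -0.0
now [ 0.4681 -0.0113  0.0853] jaw 0.3 w 0.0869 F [-0.8  0.3  0.8] t 11.6 q7 0.03 tilt [ 0.001 -0.   ]
```

View pics/s3c.png

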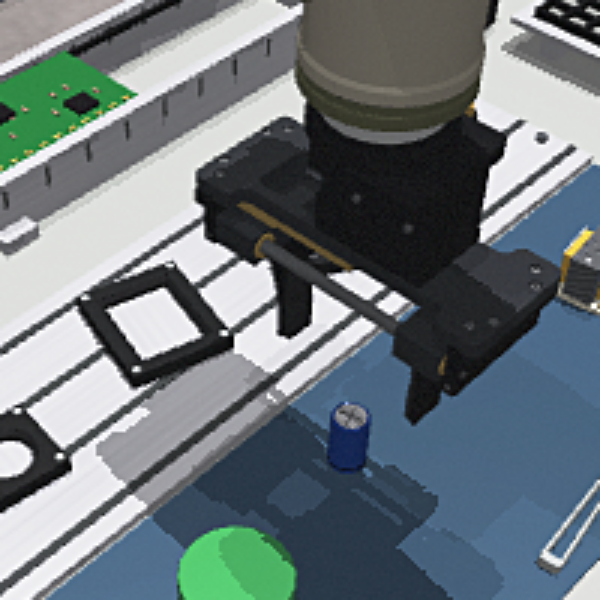

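The blue capacitor (crop (350,435)) sits centred between the fingers.

>>> play_rows(motion=[[0,0,0.12,0,0,0,100],[0,0,0.24,0,0,0,100],[0,0,0.31,0,0,0,100],[0,0,0.347,0,0,0,100],[0,0,0.347,0,0,0,60]], squeeze=15)

```text
time: 12.28
ee_pos: [0.4673, -0.0109, 0.015]
eef_rot: [0.705, 0.709, -0.0, 0.0]
ft_force: [-0.4, -0.0, 0.8]
width: 0.0825
```

>>> play_rows(motion=[[0,0,0,0,0,0,0],[0,0,0,0,0,0,0],[0,0,0,0,0,0,0],[0,0,0,0,0,0,0],[0,0,0,0,0,0,0]])

```text
time: 12.9
ee_pos: [0.4671, -0.0107, 0.015]
eef_rot: [0.705, 0.709, 0.0, -0.0]
ft_force: [0.3, -1.3, -0.3]
width: 0.0348
```

>>> play_rows(motion=[[0,0,0,0,0,0,0],[0,0,0,0,0,0,0],[0,0,0,0,0,0,0]])

```text
time: 13.28
ee_pos: [0.4672, -0.0107, 0.0149]
eef_rot: [0.705, 0.709, 0.0, -0.0]
ft_force: [-0.5, -1.4, -0.4]
width: 0.0242
```

>>> play_rows(motion=[[0,0,-0.05,0,0,0,0],[0,0,-0.15,0,0,0,0],[0,0,-0.3,0,0,0,0],[0,0,-0.42,0,0,0,0],[0,0,-0.42,0,0,0,0]])

```text
time: 13.9
ee_pos: [0.4684, -0.0105, 0.1009]
eef_rot: [0.705, 0.709, 0.002, 0.001]
ft_force: [0.5, -0.0, -0.6]
width: 0.0243
```

```bash
python3 -c "
from rel import *
rel((.615,.144,.097,None),(.615,.144,.027,None))"
```

```text
[0.768, 0.738, 0.023] [0.002, -0.001, 0.0] yaw 0.4
[0.767, 0.736, 0.373] [0.002, -0.001, 0.0] yaw 0.4
now [ 0.4684 -0.0105  0.1009] jaw 0.4 w 0.0243 F [ 0.5 -0.  -0.6] t 13.9 q7 0.01 tilt [0.004 0.002]
```

>>> play_rows(motion=[[0.18,0.18,0,0,0,0,0],[0.36,0.36,0,0,0,0,0],[0.54,0.54,0,0,0,0,0],[0.7,0.68,0,0,0,0,0],[0.772,0.739,0,0,0,0,0]])

```text
time: 14.52
ee_pos: [0.6144, 0.1469, 0.0974]
eef_rot: [0.704, 0.71, -0.001, -0.0]
ft_force: [-0.9, -0.8, 0.0]
width: 0.0245
```

>>> play_rows(motion=[[0,0,0,0,0,0,0],[0,0,0.08,0,0,0,0],[0,0,0.16,0,0,0,0],[0,0,0.24,0,0,0,0],[0,0,0.24,0,0,0,0]])

```text
time: 15.15
ee_pos: [0.6127, 0.1441, 0.0491]
eef_rot: [0.705, 0.709, -0.001, -0.001]
ft_force: [-0.3, -0.8, -0.1]
width: 0.0244
```

>>> play_rows(motion=[[0,0,0,0,0,0,0],[0,0,0,0,0,0,0]])

```text
time: 15.4
ee_pos: [0.6144, 0.1447, 0.0516]
eef_rot: [0.705, 0.709, 0.001, 0.0]
ft_force: [-0.3, 1.1, -0.8]
width: 0.0244
```

```bash
python3 -c "
from rel import *
rel((.615,.144,.025,None))
S=eyes.camera('side');save(S,'s4')
im=cv2.imread('pics/s4.png');cv2.imwrite('pics/s4c.png',cv2.resize(im[110:270,120:280],None,fx=3.5,fy=3.5))"
```

```text
[-0.004, 0.003, 0.133] [0.001, -0.0, 0.0] yaw 0.4
now [0.6144 0.1447 0.0516] jaw 0.4 w 0.0244 F [-0.3  1.1 -0.8] t 15.4 q7 -0.05 tilt [0.001 0.001]
```

View pics/s4c.png

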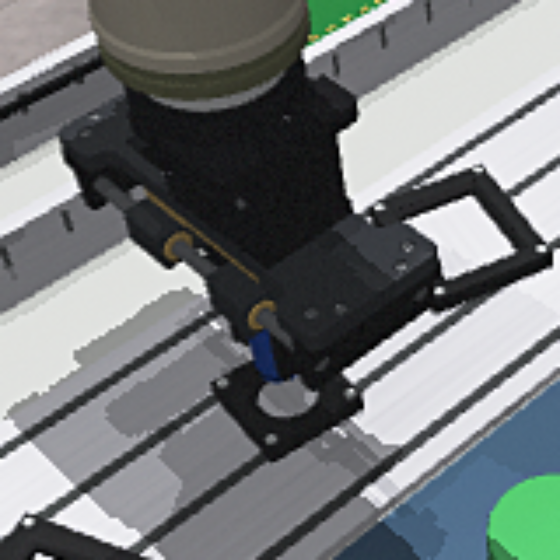

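The blue capacitor hangs over its round pocket (crop (285,395)). I'll lower it and release.

>>> play_rows(motion=[[-0.003,0.003,0.04,0,0,0,0],[-0.003,0.003,0.08,0,0,0,0],[-0.003,0.003,0.115,0,0,0,0],[-0.003,0.003,0.125,0,0,0,0],[-0.003,0.003,0.127,0,0,0,0]])

```text
time: 16.08
ee_pos: [0.6146, 0.144, 0.0254]
eef_rot: [0.705, 0.709, -0.0, -0.0]
ft_force: [-0.2, 0.4, 0.5]
width: 0.0245
```

>>> play_rows(motion=[[0,0,0,0,0,0,0],[0,0,0,0,0,0,0]])

```text
time: 16.32
ee_pos: [0.6147, 0.1441, 0.0258]
eef_rot: [0.705, 0.709, 0.0, 0.0]
ft_force: [0.1, -0.3, -0.6]
width: 0.0243
```

>>> play_rows(motion=[[0,0,0,0,0,0,60],[0,0,0,0,0,0,60],[0,0,0,0,0,0,60],[0,0,0,0,0,0,60],[0,0,-0.02,0,0,0,60]])

```text
time: 16.95
ee_pos: [0.6143, 0.144, 0.0294]
eef_rot: [0.705, 0.709, -0.0, -0.0]
ft_force: [0.3, 0.5, -0.0]
width: 0.0514
```

>>> play_rows(motion=[[0,0,-0.08,0,0,0,60],[0,0,-0.2,0,0,0,60],[0,0,-0.3,0,0,0,60],[0,0,-0.42,0,0,0,55],[0,0,-0.5,0,0,0,55]])

```text
time: 17.58
ee_pos: [0.6151, 0.1441, 0.1315]
eef_rot: [0.705, 0.709, 0.001, 0.0]
ft_force: [0.7, 0.2, 0.5]
width: 0.0484
```

```bash
python3 -c "
from rel import *
rel((.4328,.258,.085,-70))"
```

```text
[0.575, -0.908, 0.232] [0.001, -0.001, 0.782] yaw -70.0
now [0.6151 0.1441 0.1315] jaw 0.4 w 0.0484 F [0.7 0.2 0.5] t 17.57 q7 -0.08 tilt [0.002 0.001]
```

>>> play_rows(motion=[[0.12,-0.18,0,0,0,0.11,50],[0.24,-0.36,0,0,0,0.22,50],[0.36,-0.54,0,0,0,0.33,50],[0.48,-0.72,0,0,0,0.44,50],[0.575,-0.908,0,0,0,0.55,50]])

```text
time: 18.2
ee_pos: [0.4317, 0.2585, 0.1299]
eef_rot: [0.937, 0.348, 0.0, -0.0]
ft_force: [-1.2, 0.7, -0.4]
width: 0.0435
```

>>> play_rows(motion=[[0,0,0.05,0,0,0.11,50],[0,0,0.1,0,0,0.22,50],[0,0,0.2,0,0,0.232,50],[0,0,0.232,0,0,0.232,50],[0,0,0.232,0,0,0.232,50]])

```text
time: 18.82
ee_pos: [0.433, 0.2574, 0.0833]
eef_rot: [0.985, 0.175, -0.0, 0.0]
ft_force: [-0.4, -0.2, -0.5]
width: 0.0434
```

```bash
python3 -c "
from rel import *
rel((.4328,.258,.014,-70))
S=eyes.camera('side');save(S,'s5')
im=cv2.imread('pics/s5.png');cv2.imwrite('pics/s5c.png',cv2.resize(im[210:410,110:330],None,fx=3,fy=3))"
```

```text
[0.0, -0.003, 0.346] [0.0, 0.0, 0.002] yaw -70.0
now [0.433  0.2574 0.0833] jaw -69.8 w 0.0434 F [-0.4 -0.2 -0.5] t 18.82 q7 -1.66 tilt [-0. -0.]
```

View pics/s5c.png

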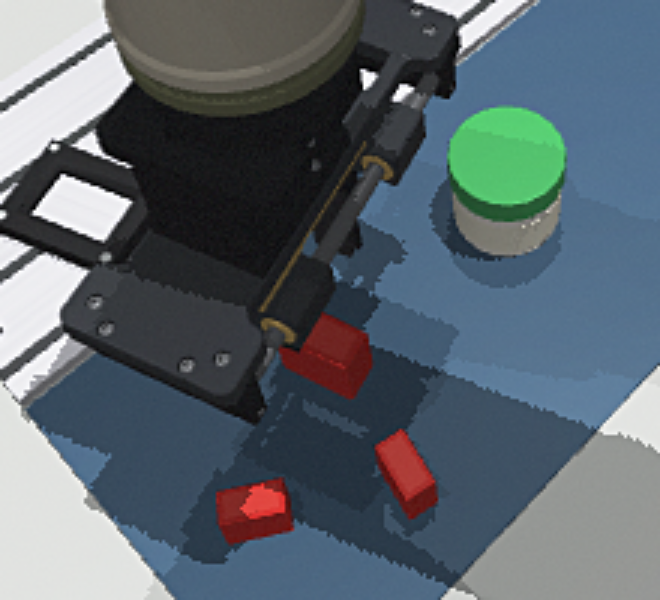

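The gripper straddles the largest red box (crop (330,350)). The two smaller ones are clear of the fingers.

>>> play_rows(motion=[[0,-0.003,0.12,0,0,0,50],[0,-0.003,0.22,0,0,0,50],[0,-0.003,0.31,0,0,0,50],[0,-0.003,0.34,0,0,0,50],[0,-0.003,0.345,0,0,0,50]], squeeze=20)

```text
time: 19.5
ee_pos: [0.433, 0.2581, 0.0143]
eef_rot: [0.985, 0.175, 0.0, 0.0]
ft_force: [0.1, 0.0, 1.1]
width: 0.0436
```

>>> play_rows(motion=[[0,0,0,0,0,0,0],[0,0,0,0,0,0,0],[0,0,0,0,0,0,0],[0,0,0,0,0,0,0],[0,0,0,0,0,0,0]])

```text
time: 20.12
ee_pos: [0.4329, 0.2583, 0.0145]
eef_rot: [0.985, 0.175, 0.0, -0.0]
ft_force: [-1.6, -0.0, 5.6]
width: 0.0217
```

>>> play_rows(motion=[[0,0,0,0,0,0,0],[0,0,-0.1,0,0,0,0],[0,0,-0.25,0,0,0,0],[0,0,-0.4,0,0,0,0],[0,0,-0.42,0,0,0,0]])

```text
time: 20.75
ee_pos: [0.4335, 0.2588, 0.0996]
eef_rot: [0.985, 0.175, 0.001, -0.001]
ft_force: [0.1, 0.3, -0.8]
width: 0.0217
```

```bash
python3 -c "
from rel import *
rel((.5975,.2955,.097,-69))"
```

```text
[0.833, 0.11, 0.015] [-0.001, -0.002, -0.009] yaw -69.0
now [0.4335 0.2588 0.0996] jaw -69.8 w 0.0217 F [ 0.1  0.3 -0.8] t 20.75 q7 -1.68 tilt [0.002 0.002]
```

>>> play_rows(motion=[[0.2,0.03,0,0,0,0,0],[0.4,0.06,0,0,0,0,0],[0.6,0.09,0,0,0,-0.005,0],[0.78,0.112,0,0,0,-0.009,0],[0.834,0.112,0,0,0,-0.009,0]])

```text
time: 21.38
ee_pos: [0.5981, 0.2939, 0.0962]
eef_rot: [0.983, 0.182, -0.001, 0.001]
ft_force: [-0.2, -0.5, 0.1]
width: 0.0222
```

>>> play_rows(motion=[[0,0,0,0,0,0,0],[0,0,0.08,0,0,0,0],[0,0,0.16,0,0,0,0],[0,0,0.22,0,0,0,0],[0,0,0.22,0,0,0,0]])

```text
time: 22.0
ee_pos: [0.5961, 0.2943, 0.0528]
eef_rot: [0.983, 0.182, -0.001, 0.0]
ft_force: [-0.5, 0.3, -1.1]
width: 0.0218
```

>>> play_rows(motion=[[0,0,0,0,0,0,0],[0,0,0,0,0,0,0]])

```text
time: 22.25
ee_pos: [0.5975, 0.2947, 0.0548]
eef_rot: [0.983, 0.182, 0.001, -0.0]
ft_force: [0.3, 0.2, -0.6]
width: 0.022
```

```bash
python3 -c "
from rel import *
rel((.5975,.2955,.0245,-69))
S=eyes.camera('side');save(S,'s6')
im=cv2.imread('pics/s6.png');cv2.imwrite('pics/s6c.png',cv2.resize(im[170:350,50:230],None,fx=3.2,fy=3.2))"
```

```text
[0.001, -0.004, 0.152] [-0.0, -0.001, -0.0] yaw -69.0
now [0.5975 0.2947 0.0548] jaw -69.0 w 0.022 F [ 0.3  0.2 -0.6] t 22.25 q7 -1.42 tilt [0.001 0.001]
```

View pics/s6c.png

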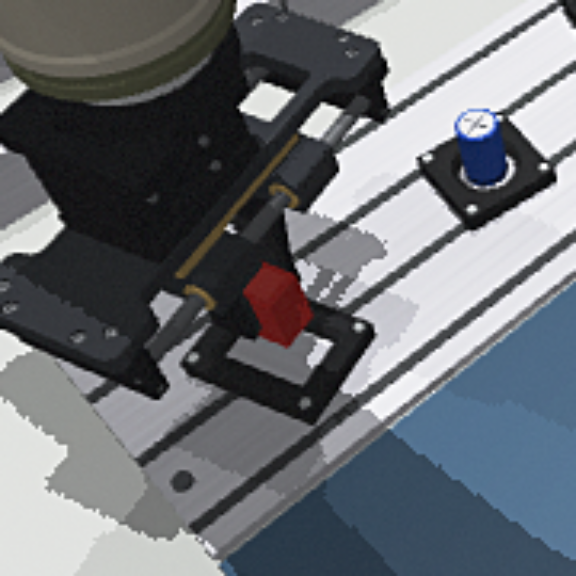

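The film capacitor is aligned with its nest (nearest bottom corner at crop (293,347)). The blue capacitor already sits upright in its pocket at (482,150). I'll lower the film capacitor.

>>> play_rows(motion=[[0,-0.003,0.04,0,0,0,0],[0,-0.003,0.08,0,0,0,0],[0,-0.003,0.12,0,0,0,0],[0,-0.003,0.142,0,0,0,0],[0,-0.003,0.146,0,0,0,0]])

```text
time: 22.92
ee_pos: [0.5968, 0.295, 0.0247]
eef_rot: [0.983, 0.182, -0.0, 0.0]
ft_force: [-0.2, 0.5, -0.5]
width: 0.022
```

>>> play_rows(motion=[[0,0,0,0,0,0,0],[0,0,0,0,0,0,0]])

```text
time: 23.18
ee_pos: [0.597, 0.2952, 0.0252]
eef_rot: [0.983, 0.182, 0.0, -0.0]
ft_force: [0.7, -0.5, -0.4]
width: 0.0218
```

>>> play_rows(motion=[[0,0,0,0,0,0,60],[0,0,0,0,0,0,60],[0,0,0,0,0,0,60],[0,0,0,0,0,0,60],[0,0,-0.02,0,0,0,60]])

```text
time: 23.8
ee_pos: [0.5966, 0.2951, 0.0288]
eef_rot: [0.983, 0.182, -0.0, 0.0]
ft_force: [-0.1, 0.3, 1.5]
width: 0.0513
```

>>> play_rows(motion=[[0,0,-0.08,0,0,0,60],[0,0,-0.2,0,0,0,60],[0,0,-0.32,0,0,0,60],[0,0,-0.44,0,0,0,60],[0,0,-0.55,0,0,0,60]])

```text
time: 24.42
ee_pos: [0.5972, 0.2951, 0.1413]
eef_rot: [0.983, 0.182, 0.001, -0.0]
ft_force: [0.1, 1.0, 0.4]
width: 0.0524
```

```bash
python3 -c "
from rel import *
rel((.55,.12,.14,-24),(.5,-.06,.14,10.5))"
```

```text
[-0.534, 0.733, 0.005] [0.0, -0.001, -0.5] yaw -24.0
[-1.089, 1.484, 0.004] [0.0, -0.001, -0.884] yaw 10.5
now [0.5972 0.2951 0.1413] jaw -69.0 w 0.0524 F [0.1 1.  0.4] t 24.43 q7 -1.46 tilt [0.001 0.001]
```

>>> play_rows(motion=[[-0.12,0.15,0,0,0,-0.1,75],[-0.24,0.3,0,0,0,-0.2,75],[-0.36,0.45,0,0,0,-0.3,75],[-0.45,0.6,0,0,0,-0.4,75],[-0.534,0.733,0,0,0,-0.5,75]])

```text
time: 25.05
ee_pos: [0.5496, 0.1185, 0.1403]
eef_rot: [0.838, 0.546, 0.001, -0.0]
ft_force: [0.8, 0.1, 0.0]
width: 0.0655
```

>>> play_rows(motion=[[-0.2,0.03,0,0,0,-0.1,75],[-0.4,0.06,0,0,0,-0.2,75],[-0.6,0.09,0,0,0,-0.3,75],[-0.78,0.12,0,0,0,-0.384,75],[-0.924,0.138,0,0,0,-0.384,75]])

```text
time: 25.68
ee_pos: [0.4994, -0.062, 0.1402]
eef_rot: [0.639, 0.769, 0.001, 0.0]
ft_force: [0.4, -0.9, -0.2]
width: 0.065
```

>>> play_rows(motion=[[-0.2,-0.1,0,0,0,0,75],[-0.4,-0.2,0,0,0,0,75],[-0.6,-0.3,0,0,0,0,75],[-0.8,-0.4,0,0,0,0,75],[-0.928,-0.437,0.15,0,0,0,75]])

```text
time: 26.3
ee_pos: [0.4483, -0.2615, 0.1115]
eef_rot: [0.64, 0.768, 0.002, 0.003]
ft_force: [0.6, 0.8, 0.4]
width: 0.0651
```

>>> play_rows(motion=[[0,0,0.1,0,0,0,75],[0,0,0.14,0,0,0,75],[0,0,0.14,0,0,0,75]])

```text
time: 26.68
ee_pos: [0.4477, -0.2582, 0.0814]
eef_rot: [0.639, 0.769, 0.0, -0.0]
ft_force: [0.0, -0.2, 0.4]
width: 0.0654
```

```bash
python3 -c "
from rel import *
rel((.4478,-.2584,.014,10.5))
S=eyes.camera('side');save(S,'s7')
im=cv2.imread('pics/s7.png');cv2.imwrite('pics/s7c.png',cv2.resize(im[70:230,290:490],None,fx=3.5,fy=3.5))"
```

```text
[-0.001, 0.0, 0.337] [0.0, -0.0, 0.001] yaw 10.5
now [ 0.4477 -0.2582  0.0814] jaw 10.5 w 0.0654 F [ 0.  -0.2  0.4] t 26.68 q7 0.85 tilt [0. 0.]
```

View pics/s7c.png

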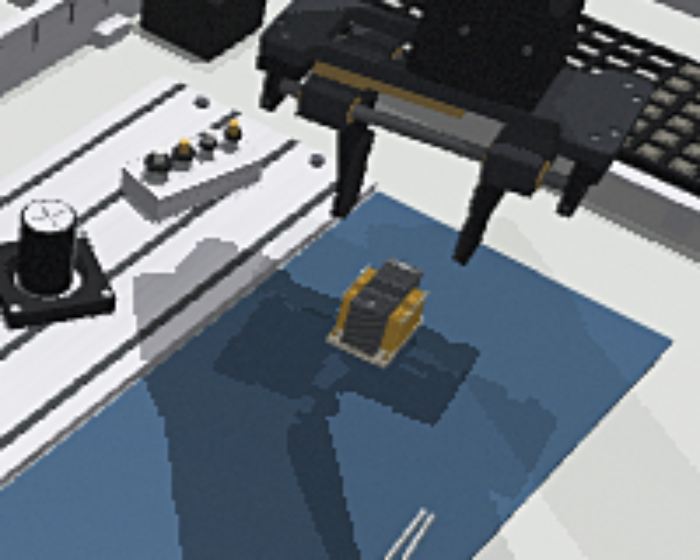

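The transformer (crop (380,320)) lies between the fingers with its yellow winding faces toward the pads. The large capacitor stands upright in its nest at (50,250). I'll grip at TCP z = 0.014.

>>> play_rows(motion=[[0,0,0.12,0,0,0,75],[0,0,0.22,0,0,0,75],[0,0,0.3,0,0,0,75],[0,0,0.33,0,0,0,75],[0,0,0.335,0,0,0,75]], squeeze=35)

```text
time: 27.35
ee_pos: [0.4477, -0.2585, 0.0142]
eef_rot: [0.639, 0.769, 0.0, 0.0]
ft_force: [0.3, -0.1, -0.1]
width: 0.0653
```

>>> play_rows(motion=[[0,0,0,0,0,0,0],[0,0,0,0,0,0,0],[0,0,0,0,0,0,0],[0,0,0,0,0,0,0],[0,0,0,0,0,0,0]])

```text
time: 27.98
ee_pos: [0.4477, -0.2585, 0.0142]
eef_rot: [0.639, 0.769, 0.0, 0.0]
ft_force: [0.2, 1.2, 4.2]
width: 0.0399
```

>>> play_rows(motion=[[0,0,0,0,0,0,0],[0,0,-0.1,0,0,0,0],[0,0,-0.25,0,0,0,0],[0,0,-0.42,0,0,0,0],[0,0,-0.55,0,0,0,0]])

```text
time: 28.6
ee_pos: [0.4475, -0.2588, 0.1261]
eef_rot: [0.64, 0.769, 0.0, 0.0]
ft_force: [0.0, -0.1, -2.4]
width: 0.0407
```

```bash
python3 -c "
from rel import *
rel((.637,-.003,.1,74.2),(.54,-.1,.125,50))"
```

```text
[1.085, 1.164, 0.131] [0.0, 0.001, -0.708] yaw 74.2
[0.697, 0.599, 0.006] [0.001, 0.0, -0.439] yaw 50.0
now [ 0.4475 -0.2588  0.1261] jaw 10.5 w 0.0407 F [ 0.  -0.1 -2.4] t 28.6 q7 0.8 tilt [ 0.001 -0.   ]
```

>>> play_rows(motion=[[0.12,0.1,0,0,0,-0.09,0],[0.28,0.24,0,0,0,-0.18,0],[0.42,0.36,0,0,0,-0.27,0],[0.56,0.48,0,0,0,-0.36,0],[0.697,0.599,0,0,0,-0.439,0]])

```text
time: 29.22
ee_pos: [0.5403, -0.0987, 0.125]
eef_rot: [0.34, 0.94, 0.0, 0.0]
ft_force: [-0.1, 0.4, -1.7]
width: 0.0404
```

```bash
python3 -c "
from rel import *
rel((.637,-.003,.1,74.2),(.637,-.003,.055,74.2))"
```

```text
[-0.066, 0.677, 0.125] [0.0, 0.0, -0.266] yaw 74.2
[-0.066, 0.677, 0.35] [0.0, 0.0, -0.266] yaw 74.2
now [ 0.5403 -0.0987  0.125 ] jaw 50.3 w 0.0404 F [-0.1  0.4 -1.7] t 29.23 q7 1.14 tilt [ 0.001 -0.   ]
```

>>> play_rows(motion=[[-0.02,0.17,0,0,0,-0.09,0],[-0.04,0.34,0,0,0,-0.18,0],[-0.06,0.5,0,0,0,-0.266,0],[-0.066,0.64,0.02,0,0,-0.266,0],[-0.066,0.677,0.1,0,0,-0.266,0]])

```text
time: 29.85
ee_pos: [0.6382, -0.0027, 0.1047]
eef_rot: [0.138, 0.99, 0.0, 0.001]
ft_force: [0.0, -0.1, -1.6]
width: 0.0402
```

>>> play_rows(motion=[[0,0,0.08,0,0,0,0],[0,0,0.16,0,0,0,0],[0,0,0.24,0,0,0,0],[0,0,0.24,0,0,0,0],[0,0,0.24,0,0,0,0]])

```text
time: 30.48
ee_pos: [0.6372, -0.0045, 0.0564]
eef_rot: [0.139, 0.99, 0.0, 0.0]
ft_force: [-0.3, -0.6, -2.5]
width: 0.0403
```

```bash
python3 -c "
from rel import *
rel((.6367,-.003,.0245,74.2))
S=eyes.camera('side');save(S,'s8')
im=cv2.imread('pics/s8.png');cv2.imwrite('pics/s8c.png',cv2.resize(im[80:240,160:340],None,fx=3.5,fy=3.5))"
```

```text
[0.005, 0.006, 0.159] [0.0, 0.0, -0.003] yaw 74.2
now [ 0.6372 -0.0045  0.0564] jaw 74.0 w 0.0403 F [-0.3 -0.6 -2.5] t 30.48 q7 1.44 tilt [ 0.001 -0.   ]
```

View pics/s8c.png

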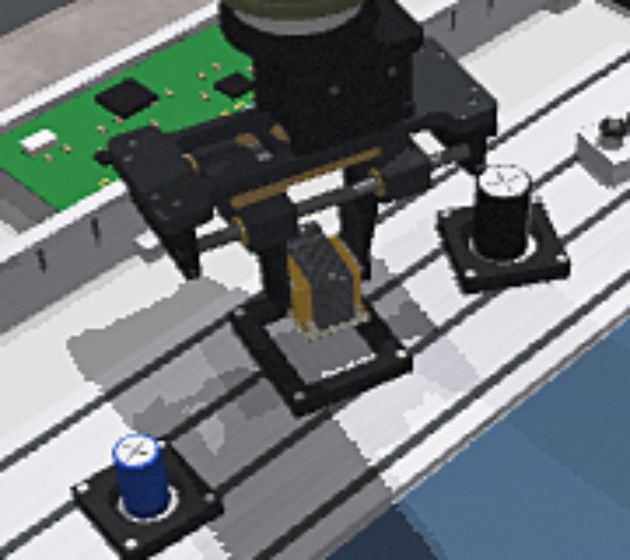

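The transformer hangs level over its pocket and its sides run parallel to the pocket's (base at crop (335,325)). Its neighbours are clear. I'll lower it.

>>> play_rows(motion=[[0.004,0.006,0.05,0,0,0,0],[0.004,0.006,0.09,0,0,0,0],[0.004,0.006,0.13,0,0,0,0],[0.004,0.006,0.152,0,0,0,0],[0.004,0.006,0.156,0,0,0,0]])

```text
time: 31.15
ee_pos: [0.6364, -0.0029, 0.0244]
eef_rot: [0.139, 0.99, -0.0, -0.0]
ft_force: [-1.2, 1.3, -2.0]
width: 0.0405
```

>>> play_rows(motion=[[0,0,0,0,0,0,0],[0,0,0,0,0,0,0]])

```text
time: 31.4
ee_pos: [0.6367, -0.0028, 0.025]
eef_rot: [0.139, 0.99, 0.0, 0.0]
ft_force: [0.9, -0.7, -2.3]
width: 0.0405
```

>>> play_rows(motion=[[0,0,0.003,0,0,0,0],[0,0,0.004,0,0,0,0],[0,0,0.004,0,0,0,0]])

```text
time: 31.78
ee_pos: [0.6366, -0.0028, 0.0242]
eef_rot: [0.139, 0.99, 0.0, 0.0]
ft_force: [-0.0, -0.6, 2.5]
width: 0.0403
```

>>> play_rows(motion=[[0,0,0,0,0,0,75],[0,0,0,0,0,0,75],[0,0,0,0,0,0,75],[0,0,0,0,0,0,75],[0,0,-0.02,0,0,0,75]])

```text
time: 32.4
ee_pos: [0.6362, -0.0028, 0.0278]
eef_rot: [0.139, 0.99, -0.0, -0.0]
ft_force: [-0.4, -0.2, -0.0]
width: 0.0651
```

>>> play_rows(motion=[[0,0,-0.08,0,0,0,75],[0,0,-0.2,0,0,0,75],[0,0,-0.4,0,0,0,75],[0,0,-0.6,0,0,0,75],[0,0,-0.8,0,0,0,75]])

```text
time: 33.02
ee_pos: [0.6365, -0.003, 0.1907]
eef_rot: [0.14, 0.99, 0.0, 0.001]
ft_force: [0.7, 0.1, 0.5]
width: 0.0656
```

```bash
python3 -c "
from rel import *
rel((.45,0,.2,None))
S=eyes.camera('side');T=eyes.camera('top');save(S,'s9');save(T,'t9')
im=cv2.imread('pics/s9.png');cv2.imwrite('pics/s9c.png',cv2.resize(im[90:330,90:390],None,fx=2.5,fy=2.5,interpolation=cv2.INTER_CUBIC))"
```

```text
[0.9, -0.243, -0.048] [0.0, 0.001, -0.0] yaw 74.0
now [ 0.6365 -0.003   0.1907] jaw 74.0 w 0.0656 F [0.7 0.1 0.5] t 33.02 q7 1.38 tilt [0.001 0.   ]
```

View pics/s9c.png

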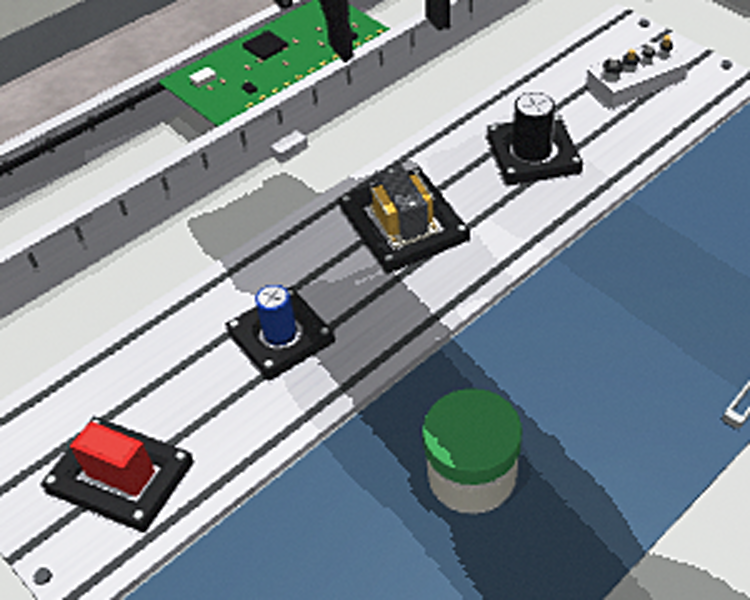

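All four parts stand upright in their pockets, and the gripper is clear above them. The jar and nozzle block haven't moved. Handing in.

```bash
python3 -c "
from h import *
job.close_job();print(r.read_state()['time'])"
```

```text
the job is handed in; nothing more can be done
the job is handed in; nothing more can be done
```

I put all four parts into their matching nests in the order listed: large black capacitor, small blue capacitor, red film capacitor (the largest of the three red boxes), then transformer. I handed the job in at about 33 s of robot time.

- **Last picture:** the side view showed all four parts upright in their pockets and the gripper well above them. The paste jar and nozzle block were where they started.
- **Seating:** the transformer registered contact with its pocket floor before I let go. The other three showed no contact force, so I released them about 1 mm above the floor at most. I judged their seating from that last picture, not by measurement.
- **Forces:** the highest wrist force in the readings was about 6 N, well below the limit. No check failed or disagreed.

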